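File the folded funnels on edge to drain and lock the rack

ROBOT

A 6-joint arm with a two-finger parallel gripper is mounted at the origin on the work surface. World frame = base frame: x ahead of the robot, y to its left, z up, the work surface at z = 0. Lengths are in m, angles in rad, forces in N, time in s.
With the tool pointing down it reaches from about 0.25 to 0.775 m from the base axis. Payload 4 kg.
Tool frame: the origin (TCP) lies between the finger pads; the fingertips stand 11 mm ahead of it and the grasp point (between the pads) lies 8 mm behind it (robot.tip_extent is the z of the fingertips in the tool frame, in m); z points along the fingers, y is the line along which they close (so a half turn about z gives the same grasp; the last joint's range is limited). The gripper opens to 94 mm and grips with 3 to 60 N. Pads are 16 mm wide; open, the fingers measure 119 mm over their backs; the gripper's body (75 mm by 177 mm) begins 78 mm behind the grasp point.
Start: joints at [-1.263, 0.087, 1.371, -0, 1.684, -0.103], TCP at [0.22, -0.504, 0.217] pointing down, gripper open.
Joint ranges: [-3.1, 3.1], [-0.76, 2.03], [0.27, 2.55], [-1.08, 4.22], [0.17, 2.65], [-2.57, 2.57]. Speed limits (rad/s): [2.79, 2.79, 3.14, 3.14, 3.14, 3.14].

INTERFACE

Orientations are given as [roll, pitch, yaw] about the fixed x, y, z axes, in that order (R = Rz(yaw) Ry(pitch) Rx(roll)).
In Python, from bench import robot, imaging gives the robot as it stands.
- The arm moves only by the shell command python3 -m pendant 'ROWS'. ROWS is JSON, a list of rows, each a list of 7 numbers: the shift along the world's x, y, z in cm, then the turn, a rotation vector about the world's x, y, z in degrees, then the opening, from 0 (shut) to 1 (fully open). In form: [[dx, dy, dz, ax, ay, az, jaw], ...]. A call has 1 to 8 rows; each row shifts and turns the commanded pose from where the row before left it; what a row does not reach is not made up. A row lasts 1/10 s, in which the tool goes at most 50 mm and 8.59 degrees, less where a joint would pass 70% of its speed; a pose out of reach is approached as far as the arm can. A call is refused whole if a number of a shift passes 5 or a number of a turn 8.59, either way. A call with a gripper value outside its range is refused whole. The fingers move at their own pace and stop on an object; the grip force is fixed at half the most. Time passes only in rows, so rows that do not move let the fingers close. It gives the time, the measured TCP pose, the force, the opening and the grip force at its end, in the units of the state.
- robot.get_obs(): the state, without advancing time (a new reading comes with each control period).
- imaging.snapshot(name): name is "scene" or "top" or "wrist"; returns the picture (420x560x3 uint8, red, green, blue); there is no depth.
- imaging.camera_params(name): a dict with "camera_matrix" (3x3 intrinsics, pixels), "R" (3x3) and "t" (3): a world point X has camera coordinates R X + t. Camera axes: x right, y down, z forward; pixel columns grow to the right and rows downward; lengths in m; the calibration is good to about 2 mm. A picture is of the moment at which its call begins: read the wrist's pose just before it. camera_params takes no time and is no camera call; for the wrist camera it gives the pose at the moment of the call.
- robot.close_job(): hands the job in; it is judged then, once.
The state is a dict: "time": time; "joint_positions": joint angles; "qvel": joint speeds; "joint_torque": joint torques, N m; "tool_pos": TCP position; "ee_rot": TCP orientation; "wrist_force": force on the tool from outside, world axes, zero at the start; "wrist_torque": the same for the moment, N m; "width": finger opening in m; "finger_force": force on a finger pad.
Only numpy, scipy, OpenCV 4.12 (cv2) and the standard library are available. Lean on these libraries where they do the work, as an engineer would, in place of code of your own. Each camera call takes 0.05 s, during which the arm holds its last target. There are 200 camera calls.

TASK

Put the folded orange funnels away to drain: first raise the rack's red-gripped hold-down lever well up, then stand every funnel lying on the bench upright on its short thin edge in the rack, one to a bay, flat faces towards the lever's pivot head. When all are standing, lower the lever fully over them, and push the drip tray fully home under the rack at any time; leave the cup, flask and grease applicator where they are.

Things in the scene. Friction and masses are not known exactly. Their poses are not given: they have to be found in the camera images.
- rack: fixed draining rack, aluminium. Origin: centre of its footprint at bench height; z up, y along the row of bays towards the pivot head, -x the side where the drip tray pulls out. Deck 100 (x) by 152 (y) mm, top 32 mm above the bench, with a rim 10 mm high, 3 mm thick along x = +-48.5 mm. Five blue ribs, each 44 (x) by 6 (y) mm, 25 mm high, at y = +-72, +-36, 0 mm
- bay1 (a point): centre of the floor of the bay nearest the pivot head (rack y = +54 mm, z = 32 mm); the four bays, at y = +54, +18, -18, -54 mm, are 30 mm wide between ribs
- bay4 (a point): centre of the floor of the bay farthest from the pivot head (rack y = -54 mm, z = 32 mm)
- lever_hinge (a point): the hold-down lever's hinge, in the dark pivot head (32 by 16 mm, up to 145 mm high); rack x 0, y +100, z 134 mm, hinge axis along the rack's x. Fully down, the lever's steel bar (14 mm wide, 12 mm high) lies level over the row, underside 128 mm above the bench; funnels standing in the bays reach 122 mm
- lever (a joint): hold-down lever, rad: 0 = fully down, level over the row; 1.57 = upright at the pivot head, 1.9 = leaning back out of the way (stop); stiff enough to stay where it is left (about 2 N at the grip)
- lever_grip (a point): centre of the lever's red grip, 44 mm long (y of the rack when down), 18 mm wide (x), 16 mm high; 190 mm from the hinge, at the free end
- tray (a joint): black drip tray sliding under the deck, m: 0 = fully home, 0.05 = pulled out towards the rack's -x side; needs about 2 N
- tray_front (a point): middle of the outer face of the tray's front panel, 16 mm above the bench; the panel is 136 mm wide (y of the rack), 4 mm thick and spans 3 to 25 mm above the bench; when home this face is 82 mm from the rack's origin (rack x = -82)
- cup: bystander: stainless measuring cup with a handle, 72 mm across, 75 mm high; origin at the centre of its underside
- flask: bystander: green lubricant flask with black cap, 64 mm across, 170 mm high; origin at the centre of its underside
- applicator: bystander: grey plastic grease applicator lying on the bench, 160 mm long along its x, 28 mm high; origin on its underside
- funnel1: orange hard silicone funnel collapsed flat: a stiff slab 90 (x) by 60 (y) by 18 (z) mm with ring folds on both faces, 90 g, same both ways round; origin at its centre; lies flat on the bench at first (None if absent)
- funnel2: orange hard silicone funnel collapsed flat: a stiff slab 90 (x) by 60 (y) by 18 (z) mm with ring folds on both faces, 90 g, same both ways round; origin at its centre; lies flat on the bench at first (None if absent)
- funnel3: orange hard silicone funnel collapsed flat: a stiff slab 90 (x) by 60 (y) by 18 (z) mm with ring folds on both faces, 90 g, same both ways round; origin at its centre; lies flat on the bench at first (None if absent)
- funnel4: orange hard silicone funnel collapsed flat: a stiff slab 90 (x) by 60 (y) by 18 (z) mm with ring folds on both faces, 90 g, same both ways round; origin at its centre; lies flat on the bench at first (None if absent)
Not all that is in view belongs to the job. What is shaped like the funnel4 but green is not meant. What is shaped like the funnel3 but black is not meant.

How it is judged:
By the outcome, as a careful person would: the job done as asked, in the order asked, and still so for the second after the job is handed in, with the robot touching nothing.
Of funnel1, funnel2, funnel3, funnel4 only 3 to 4 are there at a start; the rules pass over those that are not, and their reading is None.
At some moment in a run one of funnel1, funnel2, funnel3, funnel4 may be knocked a few centimetres aside while the robot is not near it.
It also fails if it takes over 210 s, if anything falls off the work surface, if the arm or the gripper's body presses on something with over 40 N, if the wrist force passes 120 N, or if a joint passes its speed limit or range.

## Working session

There is one attempt and no reset: what is moved stays moved. The work goes in short steps, Python scripts to look and compute and a shell command to move; the robot and the scene stay as the last step left them, time stands still between calls to the robot, and variables do not carry over. Pictures are saved under pics/ and viewed, at most 14 in all, crops included, and the job is handed in when it is done.

```bash
ls; mkdir -p pics; python3 - <<'E'
from bench import robot, imaging
import cv2
print(robot.get_obs())
for n in("scene","top"):
    cv2.imwrite(f"pics/{n}0.png",imaging.snapshot(n)[:,:,::-1])
    p=imaging.camera_params(n);print(n,p)
E
```

```text
pics
{'time': 0.0, 'joint_positions': array([-1.26312191e+00,  8.79479842e-02,  1.37223573e+00, -1.59759268e-05,
        1.68361868e+00, -1.03065971e-01]), 'qvel': array([ 4.25139457e-04, -8.56378920e-04, -2.88177522e-05, -3.91783013e-04,
       -1.94680623e-03,  2.66337282e-04]), 'joint_torque': array([ 4.54821002e-04, -3.40183353e+01, -3.02424037e+01,  7.16809463e-02,
        3.29589285e-02, -1.58921021e-04]), 'tool_pos': array([ 0.21945547, -0.50374382,  0.21531741]), 'ee_rot': array([-3.13939301e+00, -2.11551658e-04,  4.10738374e-01]), 'wrist_force': array([ 0.23245882, -0.85392222, -0.98770069]), 'wrist_torque': array([ 0.06836572, -0.00066424, -0.00921545]), 'finger_force': 0.0, 'width': 0.0935691575076998}
scene {'camera_matrix': array([[447.49405908,   0.        , 281.53358615],
       [  0.        , 447.49405908, 204.8998732 ],
       [  0.        ,   0.        ,   1.        ]]), 'R': array([[ 0.35506617,  0.93483631, -0.00301383],
       [ 0.6031406 , -0.23154347, -0.76328831],
       [-0.71424746,  0.26920009, -0.64605098]]), 't': array([-0.15026014, -0.26034819,  1.54748645])}
top {'camera_matrix': array([[415.91715121,   0.        , 279.39639123],
       [  0.        , 415.91715121, 206.0215438 ],
       [  0.        ,   0.        ,   1.        ]]), 'R': array([[-0.01192931, -0.99965574, -0.02336863],
       [-0.99181329,  0.01480072, -0.12683583],
       [ 0.12713803,  0.02166426, -0.99164842]]), 't': array([-0.01296963,  0.58099118,  1.32072869])}
```

View pics/scene0.png

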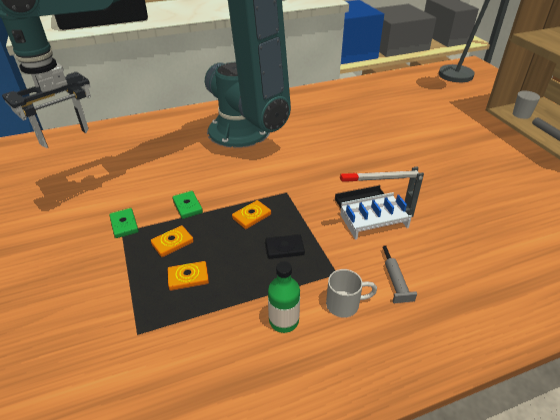

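View pics/top0.png

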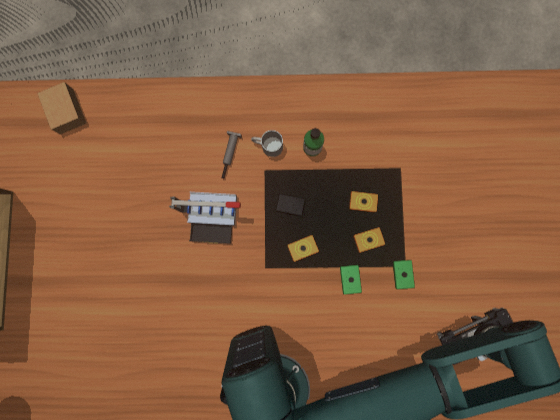

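The scene view shows three orange funnels at (172,240), (188,275) and (252,213). There are green look-alikes at (123,222) and (187,204), and a black one at (285,246). The rack is at (375,212), with its lever grip at (348,177) near level. In the top view the funnels are at (364,202), (369,240) and (303,248), the greens at (351,280) and (404,275), and the black one at (290,205). The rack is at (212,215), with the tray pulled towards the robot.

Candidates for funnels: orange top (364,202), (369,240) and (303,248), which I choose. Rejected: green (351,280) and (404,275), black (290,205).

```bash
cat > h.py <<'E'
import cv2, numpy as np
from bench import robot, imaging
def cam(n):
    p=imaging.camera_params(n);return p["camera_matrix"],p["R"],p["t"]
def ray(n,uv,c=None):
    K,R,t=c or cam(n); d=R.T@np.linalg.inv(K)@np.array([uv[0],uv[1],1.]); return -R.T@t,d
def onz(n,uv,z,c=None):
    o,d=ray(n,uv,c); return o+d*(z-o[2])/d[2]
def proj(n,X,c=None):
    K,R,t=c or cam(n); q=K@(R@np.array(X)+t); return q[:2]/q[2]
def tri(a,ua,b,ub):
    (o1,d1),(o2,d2)=ray(a,ua),ray(b,ub)
    s=np.linalg.lstsq(np.c_[d1,-d2],o2-o1,rcond=None)[0]
    p,q=o1+s[0]*d1,o2+s[1]*d2; return (p+q)/2,np.linalg.norm(p-q)
def mask(im,lo,hi):
    return cv2.inRange(cv2.cvtColor(im,cv2.COLOR_RGB2HSV),np.array(lo),np.array(hi))
def blobs(m,amin=15):
    cs,_=cv2.findContours(m,cv2.RETR_EXTERNAL,cv2.CHAIN_APPROX_NONE)
    return [c for c in cs if cv2.contourArea(c)>amin]
ORANGE=((12,150,120),(32,255,255)); RED=((0,190,100),(4,255,255)); BLUE=((100,130,40),(125,255,255))
def rects(n,im,col,z,amin=15,box=None):
    c=cam(n);out=[]
    for b in blobs(mask(im,*col),amin):
        P=np.array([onz(n,p[0],z,c)[:2] for p in b]).astype(np.float32)
        (x,y),(w,h),a=cv2.minAreaRect(P*1000)
        if w<h:w,h,a=h,w,a+90
        out.append((x/1000,y/1000,w,h,(a+90)%180-90,b[:,0].mean(0).round()))
    return out
E
python3 - <<'E'
from h import *
t=imaging.snapshot("top");s=imaging.snapshot("scene")
for n,im in(("top",t),("scene",s)):
    for c,z,a in((ORANGE,.018,60),(BLUE,.057,4),(RED,.134,5)):
        for r in rects(n,im,c,z,a):
            if r[0]>.3 or c is RED: print(n,z,[np.round(v,3) for v in r])
a=cv2.resize(t[175:260,160:250],None,fx=6,fy=6,interpolation=2)
b=cv2.resize(s[150:245,325:430],None,fx=5.3,fy=5.3,interpolation=2)
h=min(a.shape[0],b.shape[0],)
im=np.zeros((510,800,3),np.uint8);f=cv2.resize(a,(400,int(400*85/90)));g=cv2.resize(b,(400,int(400*95/105)))
im[:f.shape[0],:400]=f;im[:g.shape[0],400:]=g
cv2.imwrite("pics/rack.png",im[:400,:,::-1])
c=cv2.resize(t[180:300,270:420],None,fx=4,fy=4,interpolation=2)
cv2.imwrite("pics/fun.png",c[:,:,::-1])
E
```

```text
top 0.018 [np.float64(0.389), np.float64(-0.893), np.float64(46.331), np.float64(44.477), np.float64(89.303), array([553., 262.])]
top 0.018 [np.float64(0.348), np.float64(0.036), np.float64(551.849), np.float64(185.499), np.float64(87.274), array([255., 285.])]
top 0.018 [np.float64(0.445), np.float64(-0.095), np.float64(88.479), np.float64(59.617), np.float64(-69.072), array([303., 248.])]
top 0.018 [np.float64(0.469), np.float64(-0.311), np.float64(88.707), np.float64(58.182), np.float64(-72.438), array([369., 240.])]
top 0.018 [np.float64(0.595), np.float64(-0.298), np.float64(88.337), np.float64(59.612), np.float64(81.933), array([363., 201.])]
top 0.018 [np.float64(0.735), np.float64(0.006), np.float64(181.197), np.float64(54.343), np.float64(-86.955), array([271., 162.])]
top 0.018 [np.float64(0.357), np.float64(0.48), np.float64(907.096), np.float64(877.128), np.float64(89.799), array([118., 284.])]
top 0.018 [np.float64(0.824), np.float64(0.524), np.float64(121.592), np.float64(52.688), np.float64(88.945), array([118., 138.])]
top 0.018 [np.float64(0.858), np.float64(0.827),
[... 1622 characters left out ...]
 np.float64(-8.502), array([350., 213.])]
scene 0.057 [np.float64(0.588), np.float64(0.159), np.float64(57.671), np.float64(16.966), np.float64(-4.556), array([363., 210.])]
scene 0.057 [np.float64(0.591), np.float64(0.194), np.float64(62.637), np.float64(17.606), np.float64(-11.136), array([376., 208.])]
scene 0.057 [np.float64(0.594), np.float64(0.23), np.float64(59.424), np.float64(18.995), np.float64(-6.524), array([389., 206.])]
scene 0.057 [np.float64(0.595), np.float64(0.265), np.float64(59.36), np.float64(22.099), np.float64(-3.232), array([401., 203.])]
scene 0.134 [np.float64(0.536), np.float64(0.136), np.float64(43.688), np.float64(29.175), np.float64(68.974), array([349., 177.])]
```

View pics/rack.png

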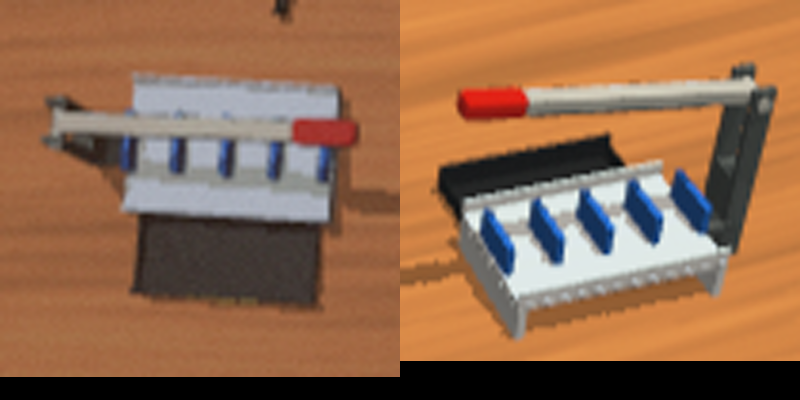

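View pics/fun.png

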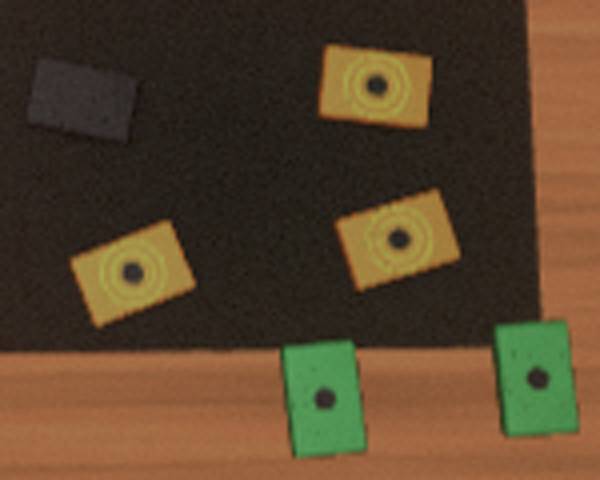

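The crops show the lever about level, with its red grip over the -y end of the rack, and the tray out towards -x. They also confirm the three orange funnels (ring faces) and reject the green and black slabs. Next I work out the rack pose.

```bash
python3 - <<'E'
from h import *
for q in [(189.7,192.1),(236.5,195.3),(234.3,224.5),(187.7,222.3)]: print("rim",onz("top",q,.042).round(4))
s=imaging.snapshot("scene");t=imaging.snapshot("top")
ms=mask(s,*RED);cs=blobs(ms,20);
mt=mask(t,(0,150,90),(8,255,255));ct=[c for c in blobs(mt,8) if 200<c[:,0,0].mean()<260]
for a in cs:
  for b in ct:
    A,B=cv2.moments(a),cv2.moments(b);ua=(A['m10']/A['m00'],A['m01']/A['m00']);ub=(B['m10']/B['m00'],B['m01']/B['m00'])
    print("grip",ua,ub,*tri("scene",ua,"top",ub))
sc=400/105
f=lambda p:((p[0]-400)/sc+325,p[1]/sc+150)
for p in [(504,273),(487,210),(556,262),(536,200),(703,225),(680,172)]: print("rib",onz("scene",f(p),.032 if 0 else .057).round(4))
for p in [(518,300),(735,250),(660,163),(462,200)]: print("scene rim",onz("scene",f(p),.042).round(4))
print("hinge",tri("scene",f((748,92)),"top",(160+56/4.444,175+122/4.444)))
for p in [(133,293),(318,305)]: print("tray",onz("top",(160+p[0]/4.444,175+p[1]/4.444),.025).round(4))
print("cam",[-cam(n)[1].T@cam(n)[2] for n in("top","scene")])
E
```

```text
rim [0.6306 0.273  0.042 ]
rim [0.6175 0.119  0.042 ]
rim [0.5219 0.126  0.042 ]
rim [0.5312 0.278  0.042 ]
grip (348.7973199329983, 176.91792294807368) (233.3968253968254, 204.26455026455025) [0.57224801 0.11383005 0.16355761] 0.002081556936203808
rib [0.6157 0.1134 0.057 ]
rib [0.5555 0.1321 0.057 ]
rib [0.6184 0.1499 0.057 ]
rib [0.558 0.168 0.057]
rib [0.6209 0.2594 0.057 ]
rib [0.5669 0.2755 0.057 ]
scene rim [0.6279 0.1188 0.042 ]
scene rim [0.6366 0.2773 0.042 ]
scene rim [0.538  0.2801 0.042 ]
scene rim [0.5244 0.1304 0.042 ]
hinge (array([0.58435706, 0.30326561, 0.13031417]), np.float64(0.0012324688657000175))
tray [0.4714 0.2739 0.025 ]
tray [0.4609 0.1371 0.025 ]
cam [array([ 0.40816521, -0.05017685,  1.38308593]), array([ 1.31566712, -0.33639678,  0.80058156])]
```

```bash
python3 -m pendant '[[1.1,4.5,0,0,0,-1.75,0],[1.1,4.5,0,0,0,-1.75,0],[1.1,4.5,0,0,0,-1.75,0],[1.1,4.5,0,0,0,-1.75,0],[1.1,4.5,0,0,0,-1.75,0],[1.1,4.5,0,0,0,-1.75,0],[1.1,4.5,0,0,0,-1.75,0],[1.1,4.5,0,0,0,-1.75,0]]'; python3 -m pendant '[[1.1,4.5,0,0,0,-1.75,0],[1.1,4.5,0,0,0,-1.75,0],[1.1,4.5,0,0,0,-1.75,0],[1.1,4.5,0,0,0,-1.75,0],[1.1,4.5,0,0,0,-1.75,0],[1.1,4.5,0,0,0,-1.75,0],[1.1,4.5,0,0,0,-1.75,0],[1.1,4.5,0,0,0,-1.75,0]]'
```

```text
time: 1.1
tool_pos: [0.3076, -0.1426, 0.2167]
ee_rot: [3.141, -0.001, 0.164]
wrist_force: [1.8, 0.3, -0.3]
width: 0.0335
finger_force: 0.0
time: 1.9
tool_pos: [0.3956, 0.2179, 0.2167]
ee_rot: [3.142, -0.001, -0.078]
wrist_force: [0.7, -0.3, -0.5]
width: 0.0003
finger_force: 0.0
```

```bash
python3 - <<'E'
from h import *
cv2.imwrite("pics/w1.png",imaging.snapshot("wrist")[:,:,::-1]);c=cam("wrist");np.savez("w1.npz",K=c[0],R=c[1],t=c[2])
for X in [(.578,.202,.042),(.466,.2055,.025),(.496,.208,.02)]: print(proj("wrist",X,c).round())
E
```

```text
[287.  20.]
[290. 135.]
[286. 108.]
```

View pics/w1.png

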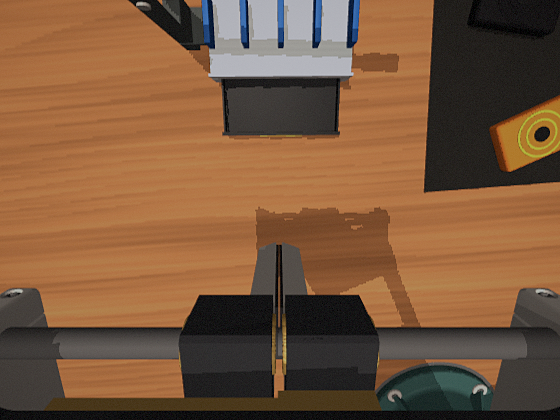

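The wrist view shows the tray front's top edge from (223,135) to (338,133). The rack's near rim runs from (209,77) to (353,75), and the rib near-ends are around (207,45) to (352,45).

```bash
python3 - <<'E'
from h import *
d=np.load("w1.npz");c=(d["K"],d["R"],d["t"])
for p,z in [((209,77.5),.042),((353,75.5),.042),((223,135),.025),((338,133),.025)]: print(p,onz("",p,z,c).round(4))
im=cv2.imread("pics/w1.png")[:,:,::-1]
for b in blobs(mask(im,*BLUE),60):
    q=b[:,0][b[:,0,1]>b[:,0,1].max()-5].mean(0);print(q,onz("",(q[0],b[:,0,1].max()),.032,c).round(4),cv2.boundingRect(b))
E
```

```text
(209, 77.5) [0.5311 0.2868 0.042 ]
(353, 75.5) [0.5217 0.1365 0.042 ]
(223, 135) [0.4718 0.2826 0.025 ]
(338, 133) [0.4642 0.1502 0.025 ]
[349.54545455  45.18181818] [0.5509 0.1376 0.032 ] (347, 0, 13, 48)
[314.83333333  45.33333333] [0.5537 0.1739 0.032 ] (313, 0, 9, 48)
[280.6  45. ] [0.5564 0.2098 0.032 ] (278, 0, 6, 48)
[245.66666667  45.33333333] [0.5591 0.2464 0.032 ] (240, 0, 9, 48)
[210.30769231  45.23076923] [0.5619 0.2835 0.032 ] (202, 0, 13, 48)
```

```bash
python3 -m pendant '[[0.6,-0.6,-4.5,0,0,0,0],[0.6,0,-4.5,0,0,0,0],[0.6,0,-4.5,0,0,0,0],[0.6,0,-4.0,0,0,0,0],[0,0,-2.4,0,0,0,0],[2,0,0,0,0,0,0],[2,0,0,0,0,0,0],[0,0,0,0,0,0,0]]'; python3 -m pendant '[[1,0,0,0,0,0,0],[1,0,0,0,0,0,0],[0.6,0,0,0,0,0,0],[0.3,0,0,0,0,0,0],[0.2,0,0,0,0,0,0],[0,0,0,0,0,0,0]]'
```

```text
time: 2.75
tool_pos: [0.4613, 0.2094, 0.0175]
ee_rot: [-3.142, -0.001, -0.079]
wrist_force: [0.4, 0.0, -0.6]
width: 0.0007
finger_force: 0.0
time: 3.35
tool_pos: [0.4861, 0.2094, 0.0173]
ee_rot: [3.139, 0.011, -0.078]
wrist_force: [-12.6, -2.7, 8.8]
width: 0.0008
finger_force: 6.2
```

```bash
python3 -m pendant '[[-3,0,1,0,0,0,0],[-1,0,4.5,0,0,0,0],[0,-1,4.5,0,0,0,0],[0,-2,4.5,0,0,8.5,0],[0,-3,4.5,0,0,8.5,0],[0,-3,3,0,0,8.5,0],[0,-3,0,0,0,8.5,0],[0,-3,0,0,0,8.5,0]]'; python3 -m pendant '[[0,-3,0,0,0,8.5,0],[0,-3,0,0,0,8.5,0],[0,-3,0,0,0,8.5,0],[0,-3,0,0,0,8.5,0],[0,0,0,0,0,8.5,0],[0,0,0,0,0,5.3,0],[0,0,0,0,0,0,0]]';python3 -m pendant '[[0,0,0,8.47,-0.62,0,0],[0,0,0,8.47,-0.62,0,0],[0,0,0,8.47,-0.62,0,0],[0,0,0,8.47,-0.62,0,0],[0,0,0,0,0,0,0]]'; python3 -c "
from bench import robot
print(robot.get_obs()['joint_positions'].round(2))"
```

```text
time: 4.15
tool_pos: [0.4519, 0.0611, 0.2367]
ee_rot: [3.138, -0.005, 0.671]
wrist_force: [-0.3, 0.2, -0.8]
width: 0.0006
finger_force: 0.0
time: 4.85
tool_pos: [0.4512, -0.0583, 0.2346]
ee_rot: [3.14, 0.0, 1.497]
wrist_force: [-0.4, 0.0, 0.7]
width: 0.0005
finger_force: 0.0
time: 5.35
tool_pos: [0.4502, -0.0604, 0.2313]
ee_rot: [-3.135, -0.596, 1.487]
wrist_force: [-0.3, -0.1, -0.4]
width: 0.0001
finger_force: 0.0
[-0.63 -0.    1.55  0.52  1.89 -0.46]
```

```bash
python3 -m pendant '[[0,0,0,8.47,-0.62,0,0],[0,0,0,8.47,-0.62,0,0],[0,0,0,8.47,-0.62,0,0],[0,0,0,8.47,-0.62,0,0],[0,0,0,8.47,-0.62,0,0],[0,0,0,8.47,-0.62,0,0],[0,0,0,4.8,-0.35,0,0],[0,0,0,0,0,0,0]]'; python3 - <<'E'
from h import *
from scipy.spatial.transform import Rotation as Ro
o=robot.get_obs();print(o['joint_positions'].round(2));print(Ro.from_euler('xyz',o['ee_rot']).as_matrix().round(3))
cv2.imwrite("pics/w2.png",imaging.snapshot("wrist")[:,:,::-1]);c=cam("wrist");np.savez("w2.npz",K=c[0],R=c[1],t=c[2])
E
```

```text
time: 6.15
tool_pos: [0.4506, -0.0567, 0.2318]
ee_rot: [-1.877, -1.563, 0.235]
wrist_force: [0.8, 0.1, -0.2]
width: 0.0004
finger_force: 0.0
[-0.85  0.43  1.64  1.13  2.23 -0.65]
[[ 0.007  0.997  0.071]
 [ 0.002 -0.071  0.997]
 [ 1.    -0.007 -0.002]]
```

View pics/w2.png

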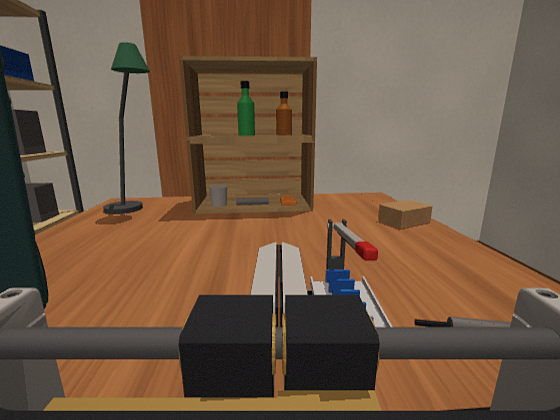

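```bash
python3 - <<'E'
from h import *
d=np.load("w2.npz");c=(d["K"],d["R"],d["t"]);print("cam",(-c[1].T@c[2]).round(3))
im=cv2.imread("pics/w2.png")[:,:,::-1]
for b in blobs(mask(im,*RED),60):
    M=cv2.moments(b);u=(M['m10']/M['m00'],M['m01']/M['m00']);o1,d1=ray("",u,c)
    for n,v in(("scene",(348.8,176.9)),("top",(233.4,204.26))):
        o2,d2=ray(n,v);s=np.linalg.lstsq(np.c_[d1,-d2],o2-o1,rcond=None)[0];print(u,n,(o1+s[0]*d1).round(4),(o2+s[1]*d2).round(4))
E
```

```text
cam [ 0.439 -0.225  0.314]
(368.0652346857597, 250.1439936356404) scene [0.5745 0.1133 0.1642] [0.5741 0.1139 0.165 ]
(368.0652346857597, 250.1439936356404) top [0.5739 0.1119 0.1648] [0.5717 0.1127 0.1646]
```

```bash
python3 -m pendant '[[3.1,0,-2.7,0,0,0,0],[3.1,0,-2.7,0,0,0,0],[3.1,0,-2.7,0,0,0,0],[3.1,0,-2.6,0,0,0,0],[0,4,0,0,0,0,0],[0,4,0,0,0,0,0],[0,0,0,0,0,0,0]]'; python3 -c "
from bench import robot
print(robot.get_obs()['joint_positions'].round(2))"
```

```text
time: 6.9
tool_pos: [0.5741, 0.0267, 0.1278]
ee_rot: [3.103, -1.563, 1.544]
wrist_force: [0.0, 0.3, 0.7]
width: 0.0004
finger_force: 0.0
[-0.6   0.68  1.51  1.23  2.   -0.69]
```

```bash
python3 -m pendant '[[0,4.4,-0.1,0,0,0,0],[0,4.4,-0.1,0,0,0,0],[0,4.4,0,0,0,0,0],[0,0,1.6,0,0,0,0],[0.1,1,2.5,0,0,0,0],[0.1,1.6,4.6,0,0,0,0],[0,2,1.5,0,0,0,0],[0,0,0,0,0,0,0]]'; python3 -m pendant '[[0.1,2,1.5,0,0,0,0],[0.1,2.2,1,0,0,0,0],[0.1,2,0.6,0,0,0,0],[0.1,1.8,0.4,0,0,0,0],[0,0,0,0,0,0,0]]'; python3 - <<'E'
from h import *
a=imaging.snapshot("scene")[70:230,280:480]
cv2.imwrite("pics/s3.png",cv2.resize(a,None,fx=3,fy=3)[:,:,::-1])
E
```

```text
time: 7.7
tool_pos: [0.5771, 0.2007, 0.2324]
ee_rot: [2.174, -1.557, 2.467]
wrist_force: [-0.2, 0.1, 0.5]
width: 0.0003
finger_force: 0.0
time: 8.2
tool_pos: [0.5803, 0.2804, 0.2627]
ee_rot: [2.768, -1.564, 1.873]
wrist_force: [-0.0, 0.4, 0.4]
width: 0.0001
finger_force: 0.0
```

View pics/s3.png

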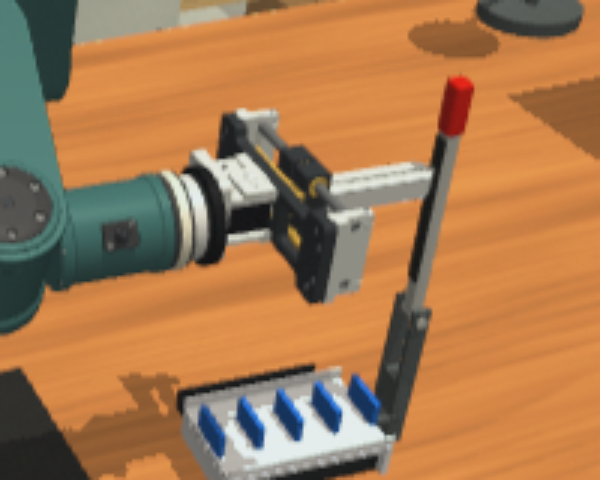

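The lever is upright at about 1.5 rad and the tray is home. I retreat, bring the tool back to vertical, and re-measure the funnels.

```bash
python3 -m pendant '[[-0.5,-4.5,0,0,0,0,0.8],[-1,-4.5,0,-4.24,0.31,0,0.8],[-1.2,-3,0,-8.47,0.62,0,0.8],[-1.2,-2.5,0,-8.47,0.62,0,0.8],[-1.2,-2.5,0,-8.47,0.62,0,0.8],[-1.2,-2.5,0,-8.47,0.62,0,0.8],[-1.2,-2.5,0,-8.47,0.62,0,0.8],[-1.2,-2.5,0,-8.47,0.62,0,0.8]]'; python3 -m pendant '[[-1.2,-2.5,0,-8.47,0.62,0,0.8],[-1.2,-2.5,0,-8.47,0.62,0,0.8],[-1.2,-2.5,0,-8.47,0.62,0,0.8],[-1.2,-2.5,0,-8.47,0.62,0,0.8],[0,0,0,0,0,8.5,0.8],[0,0,0,0,0,8.5,0.8],[0,0,0,0,0,8.2,0.8],[0,0,0,0,0,0,0.8]]'; python3 - <<'E'
from h import *
c=cam("wrist");im=imaging.snapshot("wrist")
cv2.imwrite("pics/w4.png",im[:,:,::-1]);np.savez("w4.npz",K=c[0],R=c[1],t=c[2])
t=imaging.snapshot("top")
for r in rects("top",t,ORANGE,.018,60):
    if .3<r[0]<.7 and 80<r[2]<100: print("top",[np.round(v,3) for v in r])
for r in rects("wrist",im,ORANGE,.018,300):
    if r[2]<200: print("wr",[np.round(v,3) for v in r])
E
```

```text
time: 9.05
tool_pos: [0.4931, 0.0315, 0.2627]
ee_rot: [3.141, -0.595, 1.495]
wrist_force: [-0.2, -0.5, -0.4]
width: 0.0611
finger_force: 0.0
time: 9.85
tool_pos: [0.4451, -0.0661, 0.2619]
ee_rot: [-3.14, -0.01, 1.935]
wrist_force: [-0.4, 0.3, -1.3]
width: 0.0755
finger_force: 0.0
top [np.float64(0.469), np.float64(-0.311), np.float64(88.044), np.float64(59.327), np.float64(-73.476), array([369., 240.])]
top [np.float64(0.595), np.float64(-0.298), np.float64(88.337), np.float64(59.657), np.float64(81.933), array([363., 201.])]
wr [np.float64(0.596), np.float64(-0.332), np.float64(70.545), np.float64(37.97), np.float64(20.822), array([307., 365.])]
wr [np.float64(0.459), np.float64(-0.281), np.float64(58.92), np.float64(38.706), np.float64(15.803), array([240., 316.])]
wr [np.float64(0.748), np.float64(-0.017), np.float64(70.893), np.float64(40.524), np.float64(-61.693), array([487., 230.])]
wr [np.float64(0.444), np.float64(-0.096), np.float64(88.964), np.float64(58.953), np.float64(-69.251), array([271., 206.])]
wr [np.float64(0.722), np.float64(0.139), np.float64(118.914), np.float64(16.73), np.float64(-23.609), array([532., 116.])]
wr [np.float64(0.534), np.float64(0.131), np.float64(147.424), np.float64(58.412), np.float64(-33.733), array([396.,  62.])]
```

View pics/w4.png

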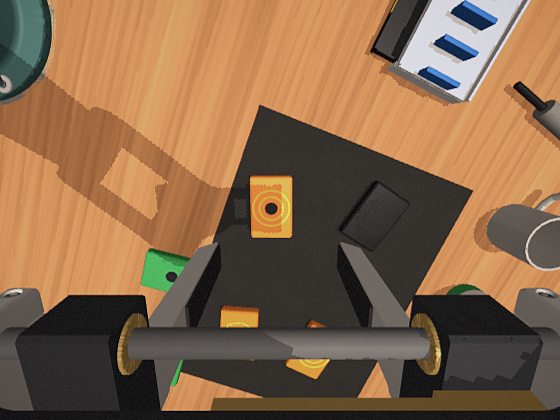

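The wrist view shows funnel A at (271,207), with the black one at (375,215) well clear of it. I'll grip A near its +y end.

```bash
python3 -m pendant '[[-0.8,-0.9,-4.4,0,0,0,0.85],[0,0,-4.4,0,0,0,0.85],[0,0,-4.4,0,0,0,0.85],[0,0,-4.4,0,0,0,0.85],[0,0,-4.4,0,0,0,0.85],[0,0,-2.7,0,0,0,0.85],[0,0,0,0,0,0,0.85]]'; python3 -m pendant '[[0,0,0,0,0,0,0],[0,0,0,0,0,0,0],[0,0,0,0,0,0,0],[0,0,0,0,0,0,0]]'
```

```text
time: 10.65
tool_pos: [0.4364, -0.0743, 0.0132]
ee_rot: [-3.139, -0.012, 1.934]
wrist_force: [-0.4, 0.0, 1.3]
width: 0.0799
finger_force: 0.0
time: 11.05
tool_pos: [0.4378, -0.0742, 0.0155]
ee_rot: [3.141, -0.009, 1.937]
wrist_force: [0.6, -0.4, 0.7]
width: 0.0595
finger_force: 30.0
```

```bash
python3 -m pendant '[[0,0,4,0,0,0,0],[0,0,4.5,0,0,0,0],[0,0,4.5,0,0,-8.5,0],[0,0,4,0,0,-8.5,0],[0,0,0,0,0,-8.1,0],[0,0,0,0,0,0,0]]'; python3 - <<'E'
from h import *
d=np.load("w4.npz");c=(d["K"],d["R"],d["t"])
im=cv2.imread("pics/w4.png")
cv2.imwrite("pics/w4c.png",cv2.resize(im[0:115,365:535],None,fx=4.5,fy=4.5,interpolation=2))
th=np.radians(-4.2)
for P in [(50,-76,.042),(-50,-76,.042),(-22,-75,.057),(22,-75,.057),(-22,-39,.057),(22,-39,.057),(-22,-3,.057)]:
    x=.578+(P[0]*np.cos(th)-P[1]*np.sin(th))/1000;y=.202+(P[0]*np.sin(th)+P[1]*np.cos(th))/1000
    q=proj("",(x,y,P[2]),c);print(P,q.round(1),((q-[365,0])*4.5).round())
E
```

```text
time: 11.65
tool_pos: [0.4383, -0.0741, 0.1868]
ee_rot: [3.138, -0.009, 1.5]
wrist_force: [0.4, -0.9, -2.1]
width: 0.0599
finger_force: 30.0
(50, -76, 0.042) [471.4 100. ] [479. 450.]
(-50, -76, 0.042) [400.4  61.8] [159. 278.]
(-22, -75, 0.057) [427.1  69.4] [280. 312.]
(22, -75, 0.057) [459.6  87. ] [426. 392.]
(-22, -39, 0.057) [444.7  37.4] [359. 168.]
(22, -39, 0.057) [477.8  55.9] [507. 251.]
(-22, -3, 0.057) [463.2   3.6] [442.  16.]
```

View pics/w4c.png

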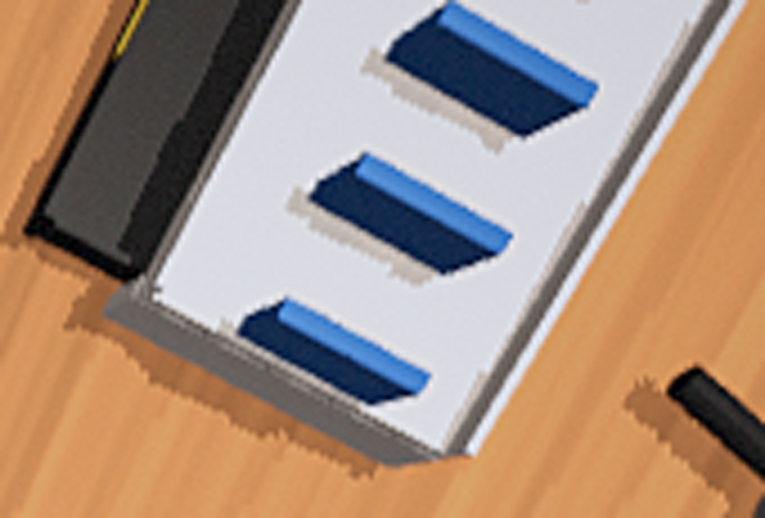

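Measured against the prediction, the rib edges in this crop sit about 1 px low, so the rack origin is about (0.577, 0.201) with yaw -4.2°. Next I tilt the funnel upright while carrying it across.

```bash
python3 -m pendant '[[1.3,2,0.1,8.47,-0.62,0,0],[1.3,2,0.1,8.47,-0.62,0,0],[1.3,2,0.1,8.47,-0.62,0,0],[1.3,2,0.1,8.47,-0.62,0,0],[1.3,2,0.1,8.47,-0.62,0,0],[1.3,2,0.1,8.47,-0.62,0,0],[1.3,2,0.1,8.47,-0.62,0,0],[1.3,2,0.1,8.47,-0.62,0,0]]';python3 -m pendant '[[1.3,2,0,8.47,-0.62,0,0],[1.3,2,0,8.47,-0.62,0,0],[1.2,2,0,5,-0.37,0,0],[0,0,0,0,0,0,0],[0,0,0,0,0,0,0]]'; cat > st.py <<'E'
from bench import robot
from scipy.spatial.transform import Rotation as Ro
o=robot.get_obs();print(o['tool_pos'].round(4));print(Ro.from_euler('xyz',o['ee_rot']).as_matrix().round(3));print(o['joint_positions'].round(2))
E
python3 st.py
```

```text
time: 12.45
tool_pos: [0.542, 0.086, 0.1922]
ee_rot: [3.132, -1.201, 1.506]
wrist_force: [-0.8, 0.6, -0.7]
width: 0.0597
finger_force: 30.0
time: 12.95
tool_pos: [0.579, 0.1464, 0.1916]
ee_rot: [0.054, -1.562, -1.697]
wrist_force: [-0.1, 0.4, -0.4]
width: 0.0597
finger_force: 30.0
[0.579  0.1464 0.1916]
[[-0.001  0.997  0.072]
 [-0.008 -0.072  0.997]
 [ 1.     0.     0.009]]
[-0.43  0.51  1.63  1.38  1.87 -0.6 ]
```

```bash
python3 -m pendant '[[0,3.4,0,0,0,0,0],[0.1,3.4,0,0,0,0,0],[0,3.4,0,0,0,0,0],[0,0,-3,0,0,0,0],[0,0,-3,0,0,0,0],[0,0,-2,0,0,0,0],[0,0,0,0,0,0,0],[0,0,0,0,0,0,0]]'; python3 -m pendant '[[0,0,-0.5,0,0,0,0],[0,0,-0.5,0,0,0,0],[0,0,-0.2,0,0,0,0],[0,0,0,0,0,0,0]]'; python3 - <<'E'
from h import *
a=imaging.snapshot("scene")[110:250,320:460]
b=imaging.snapshot("wrist")[150:420,150:480]
a=cv2.resize(a,(480,480));b=cv2.resize(b,(320,262));im=np.zeros((480,800,3),np.uint8);im[:,:480]=a;im[:262,480:]=b
cv2.imwrite("pics/s5.png",im[:,:,::-1])
E
python3 st.py
```

```text
time: 13.75
tool_pos: [0.5813, 0.2472, 0.1147]
ee_rot: [0.553, -1.561, -2.198]
wrist_force: [0.2, 0.0, -0.2]
width: 0.0598
finger_force: 30.0
time: 14.15
tool_pos: [0.5806, 0.248, 0.101]
ee_rot: [0.246, -1.562, -1.89]
wrist_force: [0.1, -0.6, -1.6]
width: 0.0596
finger_force: 30.0
[0.5807 0.248  0.1012]
[[-0.003  0.997  0.073]
 [-0.009 -0.073  0.997]
 [ 1.     0.002  0.009]]
[-0.26  0.63  1.69  1.45  1.71 -0.77]
```

View pics/s5.png

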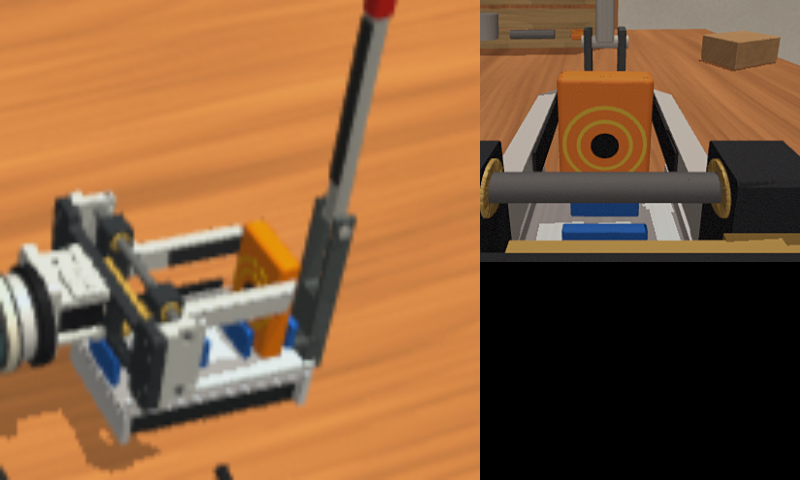

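The funnel stands between the ribs of bay 1, upright and centred. I lower until it touches, release and retract.

```bash
python3 -m pendant '[[0,0,-0.2,0,0,0,0],[0,0,-0.2,0,0,0,0],[0,0,0,0,0,0,0]]'; python3 -m pendant '[[0,0,0,0,0,0,0.8],[0,0,0,0,0,0,0.8],[0,0,0,0,0,0,0.8],[0,0,0,0,0,0,0.8]]'
```

```text
time: 14.55
tool_pos: [0.5806, 0.2479, 0.0998]
ee_rot: [0.345, -1.556, -1.988]
wrist_force: [-1.7, -1.3, 5.1]
width: 0.0595
finger_force: 30.0
time: 14.95
tool_pos: [0.5806, 0.248, 0.0968]
ee_rot: [0.199, -1.562, -1.843]
wrist_force: [-0.3, -0.1, -0.1]
width: 0.075
finger_force: 0.0
```

```bash
python3 -m pendant '[[-0.3,-4.5,0,0,0,0,0.8],[-0.3,-4.5,0.5,0,0,0,0.8],[-0.3,-4,4,0,0,0,0.8],[-1,-4,4,-8.47,0.62,0,0.8],[-1,-4,3,-8.47,0.62,0,0.8],[-1,-4,3,-8.47,0.62,0,0.8],[-1,-4,0.6,-8.47,0.62,0,0.8],[-1,-4,0,-8.47,0.62,0,0.8]]'; python3 -m pendant '[[-1,-4,0,-8.47,0.62,0,0.8],[-1,-4,0,-8.47,0.62,0,0.8],[-1,-4,0,-8.47,0.62,0,0.8],[-1,-4,0,-8.47,0.62,0,0.8],[-1,-3,0,-8.47,0.62,0,0.8],[-0.6,-1.5,0,-5.3,0.4,8.5,0.8],[0,0,0,0,0,8.5,0.8],[0,0,0,0,0,4,0.8]]'; python3 -m pendant '[[0,0,0,0,0,0,0.8],[0,0,0,0,0,0,0.8]]'; cat > look.py <<'E'
from h import *
import sys
c=cam("wrist");im=imaging.snapshot("wrist");o=robot.get_obs()
for r in rects("wrist",im,ORANGE,.018,300):
    if 84<r[2]<96 and 55<r[3]<65: print("wr",[np.round(v,4) for v in r])
t=imaging.snapshot("top")
for r in rects("top",t,ORANGE,.018,60):
    if .25<r[0]<.75 and 80<r[2]<100: print("top",[np.round(v,3) for v in r])
if len(sys.argv)>1: cv2.imwrite(f"pics/{sys.argv[1]}.png",im[:,:,::-1])
print(o['tool_pos'].round(4),np.degrees(o['ee_rot']).round(1))
E
python3 look.py w6
```

```text
time: 15.75
tool_pos: [0.5236, -0.0733, 0.2398]
ee_rot: [3.132, -0.829, 1.505]
wrist_force: [0.2, -0.3, -0.2]
width: 0.0756
finger_force: 0.0
time: 16.55
tool_pos: [0.4675, -0.275, 0.2371]
ee_rot: [-3.137, -0.018, 1.85]
wrist_force: [-0.2, 0.2, -0.3]
width: 0.0756
finger_force: 0.0
time: 16.75
tool_pos: [0.4675, -0.2754, 0.2368]
ee_rot: [-3.136, -0.019, 1.844]
wrist_force: [1.0, 0.2, -0.5]
width: 0.0752
finger_force: 0.0
wr [np.float64(0.5923), np.float64(-0.2993), np.float64(89.1914), np.float64(63.0212), np.float64(82.4201), array([361., 231.])]
wr [np.float64(0.4683), np.float64(-0.3127), np.float64(90.8312), np.float64(58.9067), np.float64(-73.5906), array([273., 218.])]
top [np.float64(0.596), np.float64(-0.297), np.float64(86.978), np.float64(59.776), np.float64(82.636), array([361., 198.])]
[ 0.4676 -0.2755  0.2368] [-179.7   -1.1  105.6]
```

Wrist detection finds funnel B at pixel (273,218), which is world (0.468,-0.312), and funnel C at (361,231). I grip B.

```bash
python3 -m pendant '[[-0.6,-1.5,-4.4,-1.06,-0.3,1.2,0.85],[0,0,-4.4,0,0,0,0.85],[0,0,-4.4,0,0,0,0.85],[0,0,-4.4,0,0,0,0.85],[0,0,-4.4,0,0,0,0.85],[0,0,-0.3,0,0,0,0.85],[0,0,0,0,0,0,0.85]]'; python3 -m pendant '[[0,0,0,0,0,0,0],[0,0,0,0,0,0,0],[0,0,0,0,0,0,0],[0,0,0,0,0,0,0]]'; python3 -m pendant '[[0,0,4,0,0,0,0],[0,0,4.5,0,0,-8,0],[0,0,4.5,0,0,-8,0],[0,0,4.3,0,0,-5,0]]'
```

```text
time: 17.55
tool_pos: [0.4612, -0.2903, 0.0131]
ee_rot: [-3.135, -0.001, 1.865]
wrist_force: [0.2, -0.3, 0.8]
width: 0.0797
finger_force: 0.0
time: 17.95
tool_pos: [0.4619, -0.2907, 0.0146]
ee_rot: [-3.137, 0.002, 1.866]
wrist_force: [-0.6, -0.2, 0.6]
width: 0.0596
finger_force: 30.0
time: 18.35
tool_pos: [0.4614, -0.2903, 0.1889]
ee_rot: [-3.136, 0.001, 1.495]
wrist_force: [0.3, 0.1, -0.4]
width: 0.0601
finger_force: 30.0
```

```bash
python3 -m pendant '[[1.05,3.5,0.1,8.47,-0.62,0,0],[1.05,3.5,0.1,8.47,-0.62,0,0],[1.05,3.5,0.1,8.47,-0.62,0,0],[1.05,3.5,0.1,8.47,-0.62,0,0],[1.05,3.5,0,8.47,-0.62,0,0],[1.05,3.5,0,8.47,-0.62,0,0],[1.05,3.5,0,8.47,-0.62,0,0],[1.05,3.5,0,8.47,-0.62,0,0]]';python3 -m pendant '[[1.05,3.5,0,8.47,-0.62,0,0],[1.05,3.5,0,8.47,-0.62,0,0],[1.05,3.5,0,5,-0.37,0,0],[0,0,0,0,0,0,0],[0,0,0,0,0,0,0]]'; python3 st.py
```

```text
time: 19.15
tool_pos: [0.5465, -0.0104, 0.1915]
ee_rot: [3.14, -1.188, 1.503]
wrist_force: [-0.1, 1.2, -1.8]
width: 0.0597
finger_force: 30.0
time: 19.65
tool_pos: [0.5769, 0.0951, 0.1903]
ee_rot: [3.057, -1.568, 1.589]
wrist_force: [-1.0, -0.3, -0.3]
width: 0.0594
finger_force: 30.0
[0.5769 0.0951 0.1903]
[[-0.     0.998  0.066]
 [ 0.003 -0.066  0.998]
 [ 1.     0.    -0.003]]
[-0.51  0.54  1.58  1.33  1.94 -0.6 ]
```

```bash
python3 -m pendant '[[0,4,0,0,0,0,0],[0.1,4,0,0,0,0,0],[0,3.8,0,0,0,0,0],[0,0,-3,0,0,0,0],[0,0,-3,0,0,0,0],[0,0,-1.5,0,0,0,0],[0,0,0,0,0,0,0],[0,0,0,0,0,0,0]]'; python3 -m pendant '[[0,0,-0.5,0,0,0,0],[0,0,-0.5,0,0,0,0],[0,0,-0.3,0,0,0,0],[0,0,-0.2,0,0,0,0],[0,0,0,0,0,0,0]]'
```

```text
time: 20.45
tool_pos: [0.5791, 0.2114, 0.1174]
ee_rot: [2.031, -1.566, 2.612]
wrist_force: [-0.4, 1.1, -1.0]
width: 0.0595
finger_force: 30.0
time: 20.95
tool_pos: [0.5781, 0.2125, 0.1009]
ee_rot: [2.556, -1.568, 2.088]
wrist_force: [0.2, 0.3, -0.6]
width: 0.0595
finger_force: 30.0
```

```bash
python3 -m pendant '[[0,0,-0.2,0,0,0,0],[0,0,-0.1,0,0,0,0],[0,0,0,0,0,0,0]]'
```

```text
time: 21.25
tool_pos: [0.5781, 0.2124, 0.1005]
ee_rot: [1.026, -1.566, -2.663]
wrist_force: [-1.2, -1.1, 5.0]
width: 0.0597
finger_force: 30.0
```

```bash
python3 -m pendant '[[0,0,0,0,0,0,0.8],[0,0,0,0,0,0,0.8],[0,0,0,0,0,0,0.8],[-0.3,-4,0,0,0,0,0.8],[-0.2,-4.5,0.5,0,0,0,0.8],[0,-4,4,0,0,0,0.8],[0.2,-3.3,4,-8.47,0.62,0,0.8],[0.2,-3.3,3,-8.47,0.62,0,0.8]]'; python3 -m pendant '[[0.2,-3.3,3,-8.47,0.62,0,0.8],[0.2,-3.3,0,-8.47,0.62,0,0.8],[0.2,-3.3,0,-8.47,0.62,0,0.8],[0.2,-3.3,0,-8.47,0.62,0,0.8],[0.2,-3.3,0,-8.47,0.62,0,0.8],[0.2,-3.3,0,-8.47,0.62,0,0.8],[0.2,-3.3,0,-8.47,0.62,0,0.8],[0.2,-3.3,0,-8.47,0.62,0,0.8]]'; python3 -m pendant '[[0.2,-2,0,-4.8,0.35,-3.5,0.8],[0,0,0,0,0,0,0.8],[0,0,0,0,0,0,0.8]]'; python3 look.py w7;python3 - <<'E'
from h import *
a=imaging.snapshot("scene");cv2.imwrite("pics/s7.png",cv2.resize(a[120:250,320:450],(520,520))[:,:,::-1]);cv2.imwrite("pics/s7full.png",a[:,:,::-1])
E
```

```text
time: 22.05
tool_pos: [0.5771, 0.0251, 0.2068]
ee_rot: [-3.131, -1.268, 1.49]
wrist_force: [1.8, 0.6, -0.4]
width: 0.0754
finger_force: 0.0
time: 22.85
tool_pos: [0.5934, -0.2385, 0.2382]
ee_rot: [-3.138, -0.08, 1.499]
wrist_force: [-0.4, 0.5, -0.5]
width: 0.0754
finger_force: 0.0
time: 23.15
tool_pos: [0.5949, -0.2558, 0.2363]
ee_rot: [-3.138, -0.005, 1.44]
wrist_force: [-1.0, -0.4, -0.4]
width: 0.0753
finger_force: 0.0
wr [np.float64(0.5951), np.float64(-0.299), np.float64(90.1875), np.float64(59.146), np.float64(82.135), array([284., 221.])]
top [np.float64(0.605), np.float64(0.286), np.float64(81.938), np.float64(41.488), np.float64(27.131), array([186., 200.])]
top [np.float64(0.743), np.float64(0.713), np.float64(86.866), np.float64(49.743), np.float64(-0.064), array([ 62., 163.])]
top [np.float64(0.748), np.float64(-0.076), np.float64(83.893), np.float64(75.652), np.float64(89.019), array([295., 159.])]
[ 0.5948 -0.2561  0.2362] [-179.8   -0.3   82.5]
```

View pics/s7.png

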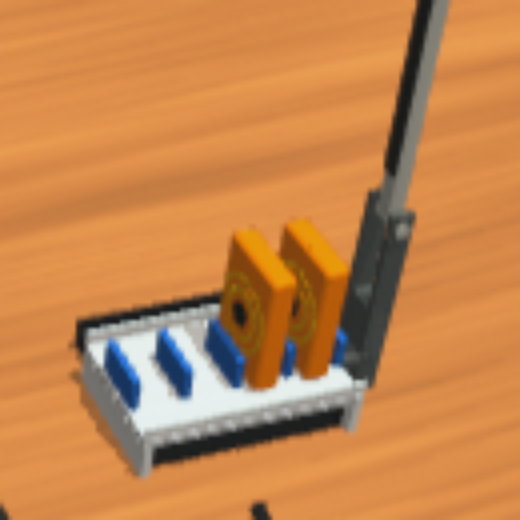

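Two funnels stand upright in bays 1 and 2, the tray is home and the lever is up. Next I pick C.

```bash
python3 -m pendant '[[0.3,-2.1,-4.4,0,0,0,0.85],[0,0,-4.4,0,0,0,0.85],[0,0,-4.4,0,0,0,0.85],[0,0,-4.4,0,0,0,0.85],[0,0,-4.4,0,0,0,0.85],[0,0,-0.2,0,0,0,0.85],[0,0,0,0,0,0,0.85]]'; python3 -m pendant '[[0,0,0,0,0,0,0],[0,0,0,0,0,0,0],[0,0,0,0,0,0,0],[0,0,0,0,0,0,0]]'; python3 -m pendant '[[0,0,4,0,0,0,0],[0,0,4.5,0,0,0,0],[0,0,4.5,0,0,3.5,0],[0,0,4.3,0,0,0,0]]'
```

```text
time: 24.0
tool_pos: [0.5974, -0.2776, 0.0141]
ee_rot: [-3.137, -0.004, 1.438]
wrist_force: [0.2, 0.3, 0.7]
width: 0.0801
finger_force: 0.0
time: 24.4
tool_pos: [0.5982, -0.2778, 0.0154]
ee_rot: [-3.139, -0.002, 1.439]
wrist_force: [-0.5, 0.1, 0.2]
width: 0.0597
finger_force: 30.0
time: 24.8
tool_pos: [0.5979, -0.2775, 0.1898]
ee_rot: [-3.139, -0.002, 1.501]
wrist_force: [0.2, -0.5, -0.6]
width: 0.0599
finger_force: 30.0
```

```bash
python3 -m pendant '[[-0.2,3.05,0.1,8.47,-0.62,0,0],[-0.2,3.05,0.1,8.47,-0.62,0,0],[-0.2,3.05,0.1,8.47,-0.62,0,0],[-0.2,3.05,0.1,8.47,-0.62,0,0],[-0.2,3.05,0,8.47,-0.62,0,0],[-0.2,3.05,0,8.47,-0.62,0,0],[-0.2,3.05,0,8.47,-0.62,0,0],[-0.2,3.05,0,8.47,-0.62,0,0]]';python3 -m pendant '[[-0.2,3.05,0,8.47,-0.62,0,0],[-0.2,3.05,0,8.47,-0.62,0,0],[-0.2,3.05,0,5,-0.37,0,0],[0,0,0,0,0,0,0],[0,0,0,0,0,0,0]]'; python3 st.py
```

```text
time: 25.6
tool_pos: [0.5823, -0.0337, 0.1925]
ee_rot: [3.136, -1.192, 1.505]
wrist_force: [0.2, 0.3, -0.5]
width: 0.0598
finger_force: 30.0
time: 26.1
tool_pos: [0.576, 0.0581, 0.1915]
ee_rot: [0.911, -1.57, -2.551]
wrist_force: [1.3, -0.2, -0.1]
width: 0.0597
finger_force: 30.0
[0.576  0.0581 0.1915]
[[-0.001  0.998  0.069]
 [-0.001 -0.069  0.998]
 [ 1.     0.001  0.001]]
[-0.56  0.56  1.55  1.3   1.99 -0.59]
```

```bash
python3 -m pendant '[[0,4,0,0,0,0,0],[-0.1,4,0,0,0,0,0],[0,3.8,0,0,0,0,0],[0,0,-3,0,0,0,0],[0,0,-3,0,0,0,0],[0,0,-1.7,0,0,0,0],[0,0,0,0,0,0,0],[0,0,0,0,0,0,0]]'; python3 -m pendant '[[0,0,-0.5,0,0,0,0],[0,0,-0.5,0,0,0,0],[0,0,-0.3,0,0,0,0],[0,0,-0.1,0,0,0,0],[0,0,0,0,0,0,0]]'
```

```text
time: 26.9
tool_pos: [0.5764, 0.1746, 0.1165]
ee_rot: [1.469, -1.565, -3.111]
wrist_force: [0.7, -0.2, -0.2]
width: 0.0594
finger_force: 30.0
time: 27.4
tool_pos: [0.575, 0.1758, 0.1008]
ee_rot: [0.854, -1.569, -2.495]
wrist_force: [-0.3, 0.2, -0.7]
width: 0.0595
finger_force: 30.0
```

```bash
python3 -m pendant '[[0,0,-0.2,0,0,0,0],[0,0,-0.1,0,0,0,0],[0,0,0,0,0,0,0]]'
```

```text
time: 27.7
tool_pos: [0.5752, 0.1757, 0.0988]
ee_rot: [0.748, -1.567, -2.389]
wrist_force: [0.2, 0.6, 1.9]
width: 0.0599
finger_force: 30.0
```

```bash
python3 -m pendant '[[0,0,0,0,0,0,0.8],[0,0,0,0,0,0,0.8],[0,0,0,0,0,0,0.8],[-0.3,-4.5,0,0,0,0,0.8],[-0.2,-4.5,0.5,0,0,0,0.6],[-1.5,-4,4,-8.47,0.62,0,0],[-1.5,-2,4,-8.47,0.62,0,0],[-1.5,0,4,-8.47,0.62,0,0]]'; python3 -m pendant '[[-1.5,0,3,-8.47,0.62,0,0],[-1.5,0,3,-8.47,0.62,0,0],[-1.5,0,1.5,-8.47,0.62,0,0],[-1.5,0,0,-8.47,0.62,0,0],[-1.5,0,0,-8.47,0.62,0,0],[-1.5,0,0,-8.47,0.62,0,0],[-1.5,0,0,-8.47,0.62,0,0],[0,0,0,-5.1,0.37,0,0]]';  python3 -m pendant '[[0,0,0,0,0,0,0],[0,0,0,0,0,0,0]]';python3 - <<'E'
from h import *
a=imaging.snapshot("scene");b=imaging.snapshot("top")
im=np.zeros((400,800,3),np.uint8);im[:,:400]=cv2.resize(a[120:250,320:450],(400,400));im[:300,400:]=cv2.resize(b[:,:],(400,300))
cv2.imwrite("pics/s8.png",im[:,:,::-1])
E
```

```text
time: 28.5
tool_pos: [0.5281, 0.0278, 0.2164]
ee_rot: [-3.134, -1.124, 1.488]
wrist_force: [0.4, -0.3, 1.6]
width: 0.0466
finger_force: 0.0
time: 29.3
tool_pos: [0.4211, 0.0324, 0.2942]
ee_rot: [3.14, 0.004, 1.501]
wrist_force: [0.9, -0.0, -0.6]
width: 0.0005
finger_force: 0.0
time: 29.5
tool_pos: [0.4221, 0.0322, 0.2918]
ee_rot: [-3.138, -0.002, 1.501]
wrist_force: [-0.3, -0.1, 0.5]
width: 0.0007
finger_force: 0.0
```

View pics/s8.png

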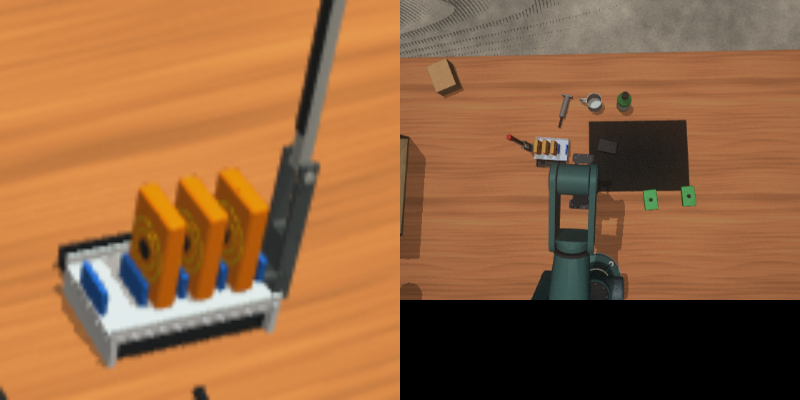

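All three stand upright in bays 1–3 and no orange is left on the bench. Now I measure where the lever is.

```bash
python3 - <<'E'
from h import *
s=imaging.snapshot("scene");t=imaging.snapshot("top");P=[]
for im,box,lo in((s,(380,60,470,200),RED[0]),(t,(130,170,180,210),(0,150,90))):
    x0,y0,x1,y1=box;m=mask(im,lo,(8,255,255))[y0:y1,x0:x1];M=cv2.moments(m,True);P.append((M['m10']/M['m00']+x0,M['m01']/M['m00']+y0));print(P[-1],M['m00'])
g,e=tri("scene",P[0],"top",P[1]);print(g,e,np.arctan2(g[2]-.134,.3007-g[1]))
E
```

```text
(431.6058823529412, 104.48235294117647) 170.0
(152.17391304347825, 191.23913043478262) 46.0
[0.58606824 0.30040366 0.32549783] 0.0048056343889018695 1.5692488683418933
```

```bash
python3 -m pendant '[[0,4,0,0,0,0,0],[0,4,0,0,0,0,0],[0,4,0,0,0,0,0],[0,4,0,0,0,0,0],[0,4,0,0,0,0,0],[0,4,0,0,0,0,0],[0,4,0,0,0,0,0],[0,3.3,0,0,0,0,0]]'; python3 -m pendant '[[3.3,0,0,0,0,0,0],[3.3,0,0,0,0,0,0],[3.3,0,0,0,0,0,0],[3.3,0,0,0,0,0,0],[3.2,0,0,0,0,0,0],[0,0,0,0,0,0,0],[0,0,0,0,0,0,0]]'; python3 st.py
```

```text
time: 30.5
tool_pos: [0.4228, 0.3457, 0.2914]
ee_rot: [-3.138, -0.0, 1.498]
wrist_force: [0.2, 0.7, -0.0]
width: 0.0004
finger_force: 0.0
time: 31.2
tool_pos: [0.5871, 0.3433, 0.2903]
ee_rot: [-3.136, 0.001, 1.497]
wrist_force: [-1.2, 0.7, -0.5]
width: 0.0008
finger_force: 0.0
[0.5871 0.3433 0.2903]
[[ 0.073  0.997 -0.006]
 [ 0.997 -0.073 -0.   ]
 [-0.001 -0.006 -1.   ]]
[0.44 0.4  0.85 0.   1.9  0.52]
```

```bash
python3 -m pendant '[[-0.2,-2.9,-0.5,0,0,0,0],[-0.3,-3.6,-0.3,0,0,0,0],[-0.3,-3.5,-1.3,0,0,0,0],[-0.2,-3,-2.1,0,0,0,0],[-0.2,-2.3,-2.8,0,0,0,0],[-0.1,-1.5,-3,0,0,0,0],[0,0,0,0,0,0,0]]'; python3 -m pendant '[[0,-0.5,-1.5,0,0,0,0],[0,-0.2,-1,0,0,0,0],[0,0,-0.5,0,0,0,0],[0,0,0,0,0,0,0]]'
```

```text
time: 31.9
tool_pos: [0.5695, 0.1744, 0.188]
ee_rot: [-3.13, 0.002, 1.497]
wrist_force: [-0.8, 0.9, -0.8]
width: 0.0005
finger_force: 0.0
time: 32.3
tool_pos: [0.5732, 0.1702, 0.1618]
ee_rot: [-3.138, -0.001, 1.5]
wrist_force: [0.2, -0.9, 0.4]
width: 0.0009
finger_force: 0.0
```

```bash
python3 -m pendant '[[0,0,-0.5,0,0,0,0],[0,0,-0.4,0,0,0,0],[0,0,-0.3,0,0,0,0],[0,0,-0.2,0,0,0,0],[0,0,0,0,0,0,0]]'; python3 - <<'E'
from h import *
a=imaging.snapshot("scene");cv2.imwrite("pics/s9.png",cv2.resize(a[100:250,310:460],(600,600))[:,:,::-1])
E
```

```text
time: 32.8
tool_pos: [0.5737, 0.1699, 0.1511]
ee_rot: [3.142, -0.001, 1.5]
wrist_force: [-2.5, -1.6, 9.4]
width: 0.0003
finger_force: 4.6
```

View pics/s9.png

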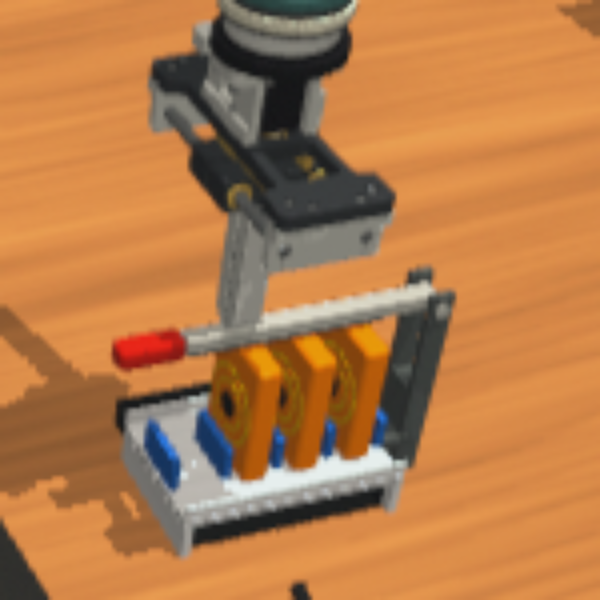

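The lever is level over the three standing funnels and on its stop (9 N, at the predicted height). I lift clear and check.

```bash
python3 -m pendant '[[0,0,4,0,0,0,0],[0,0,4.5,0,0,0,0],[-1,-2,4,0,0,0,0],[-2,-4,0,0,0,0,0],[-2,-4,0,0,0,0,0],[-2,-4,0,0,0,0,0],[-2,-4,0,0,0,0,0],[0,0,0,0,0,0,0]]'; python3 - <<'E'
from h import *
s=imaging.snapshot("scene");t=imaging.snapshot("top");P=[]
for im,lo,b in((s,RED[0],(320,150,400,230)),(t,(0,150,90),(200,180,260,230))):
    x0,y0,x1,y1=b;M=cv2.moments(mask(im,lo,(8,255,255))[y0:y1,x0:x1],True);P.append((M['m10']/M['m00']+x0,M['m01']/M['m00']+y0))
print(tri("scene",P[0],"top",P[1]))
cv2.imwrite("pics/s10.png",s[:,:,::-1])
E
```

```text
time: 33.65
tool_pos: [0.4817, -0.014, 0.2737]
ee_rot: [-3.14, 0.001, 1.494]
wrist_force: [-0.3, 1.1, 0.6]
width: 0.0004
finger_force: 0.0
(array([0.57013588, 0.11892386, 0.13195819]), np.float64(0.009462277627582399))
```

View pics/s10.png

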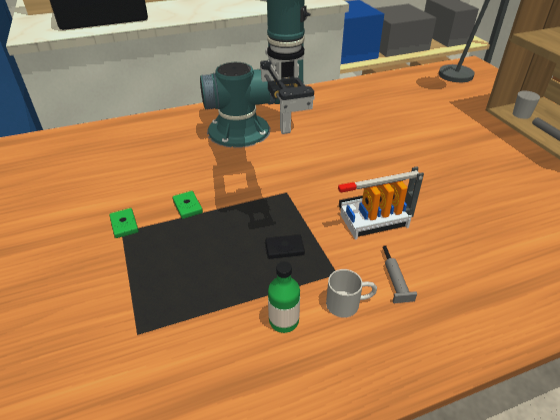

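The final view shows the lever down at (348,187) over three standing funnels, the tray home, and the bystanders and look-alikes where they were. I hand the job in.

```bash
python3 -c "
from bench import robot
print(robot.close_job())"
```

```text
the job is handed in; nothing more can be done
None
```

The job is handed in at about 34 s: all three orange funnels stand in bays 1–3 under the fully lowered lever, the tray is pushed home, and the cup, flask and applicator were not touched.

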